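# Bring the red-lidded spice jar to the front of the carousel and hold it there

## Robot

A 6-joint arm with a two-finger parallel gripper is mounted at the origin on the work surface. World frame = base frame: x ahead of the robot, y to its left, z up, the work surface at z = 0. Lengths are in m, angles in rad, forces in N, time in s.
With the tool pointing down it reaches from about 0.375 to 0.75 m from the base axis. Payload 9 kg.
Tool frame: the origin (TCP) lies at the very end of the fingers, on their centre line; the grasp point (between the pads) lies behind it (robot.tcp_to_grasp is the z of the grasp point in the tool frame, in m); z points along the fingers, y is the line along which they close (so a half turn about z gives the same grasp; the last joint's range is limited). The gripper opens to 85 mm and grips with 20 to 120 N. Pads are 22 mm wide; open, the fingers measure 114 mm over their backs; the gripper's body (76 mm by 85 mm) begins 54 mm behind the grasp point. The pads swing forward as they close: fully open they stand 13 mm farther back than shut.
Start: joints at [1.001, 0.104, 0.097, 1.564, 0, 1.353], TCP at [0.207, 0.563, 0.231] pointing down, gripper open.
Joint ranges: [-2.99, 2.99], [-0.84, 1.86], [-1.1, 1.16], [-1.84, 2.11], [-1.51, 1.56], [-3.14, 3.14]. Speed limits (rad/s): [2.22, 2.22, 2.57, 3.14, 3.14, 3.14].

## Interface

Orientations are given as a rotation vector (axis times angle).
In Python, from cell import robot, grab_frame, camera_params gives the robot as it stands.
- The arm moves only by the tool servo_tool, never from a script. Its argument "motion" is a list of rows, each a list of 4 numbers: the shift along the tool's x, y, z scaled (see below), then the turn about the tool's z scaled (see below). A call has 1 to 12 rows; each row is the pose to reach, as a shift and turn from the pose commanded when the call began, along the tool's axes at that moment; what a row does not reach only later rows make up. The controller multiplies each number of a shift by 0.75 m and each number of a turn by 90 degrees. A row lasts 1/10 s, in which the tool goes at most 50 mm and 8.59 degrees, less where a joint would pass 70% of its speed; a pose out of reach is approached as far as the arm can. A call with a number of a shift or a turn outside -1 to 1 is refused whole. A call with a gripper value outside its range is refused whole. "gripper" is the opening, from 0 (shut) to 1 (fully open), set as the call begins (left out, the last holds). The fingers move at their own pace and stop on an object; the grip force is fixed at half the most. Time passes only in rows, so rows that repeat a pose let the fingers close. It gives the time, the measured TCP pose, the force, the opening and the grip force at its end, in the units of the state.
- robot.state(): the state, without advancing time (a new reading comes with each control period).
- grab_frame(name): name is "side" or "top" or "wrist"; returns the picture (384x512x3 uint8, red, green, blue); there is no depth.
- camera_params(name): a dict with "K" (3x3 intrinsics, pixels), "k1" (the pictures are not rectified: a ray, as slopes to the right and down, at radius r is drawn at 1 + k1 r^2 times it, then the intrinsics apply), "pose" (4x4, takes a point from camera to world coordinates); the wrist camera has in their place "mount" (4x4, takes a point from camera to tool coordinates, whose origin is the TCP and whose axes are the flange's). Camera axes: x right, y down, z forward; pixel columns grow to the right and rows downward; lengths in m; the calibration is good to about 2 mm. A picture is of the moment at which its call begins: read the wrist's pose just before it. camera_params takes no time and is no camera call.
- robot.job_done(): hands the job in; it is judged then, once.
The state is a dict: "time": time; "qpos": joint angles; "joint_vel": joint speeds; "joint_torque": joint torques, N m; "tool_pos": TCP position; "ee_rot": TCP orientation; "contact_force": force on the tool from outside, world axes, zero at the start; "moment": the same for the moment, N m; "gripper_width": opening from 0.0 (shut) to 1.0 (fully open); "grasp_force": force on a finger pad.
Only numpy, scipy, OpenCV 4.12 (cv2) and the standard library are available. Lean on these libraries where they do the work, as an engineer would, in place of code of your own. Each camera call takes 0.05 s, during which the arm holds its last target. There are 200 camera calls.

## Task

Grip the wooden handle on top of the spice carousel and turn the carousel until the jar with the red lid stands in the middle of the opening in the wire guard, where it can be taken out. Do not touch the jars, keep them all standing in their places, and leave the things around it where they are. Finish while still gripping the handle, holding the carousel still with the red-lidded jar at the opening.

Things in the scene. Friction and masses are not known exactly. Their poses are not given: they have to be found in the camera images.
- rack_base: fixed base of the carousel: dark wooden disc 212 mm wide, 14 mm high. Origin: centre of its underside, on the sill and the turning axis. On it stands a fixed steel wire guard round the jars: hoop 202 mm across, 80 mm above the sill, with one opening 90 mm wide between two posts. The opening's middle lies along the base's own -x, roughly towards the robot; there the base juts out in a flat ledge, 64 mm wide, to 145 mm from the axis
- turntable (a joint): angle of the carousel (tray, jars and handle turn together), rad: 0 at the start, grows anticlockwise from above. Turns endlessly on a light bearing (0.01 N m), no stops, springs or detents; coasts if let go moving. Tray 180 mm wide, floor 26 mm above the sill, rim to 44 mm. Six jars in pockets (2 mm play) 60 degrees apart, centres 60 mm from the axis
- handle: handle fixed on top of the carousel: level pale wooden bar 76 mm long, 16 mm thick, 18 mm high, held at both ends by a wire yoke on the column. Origin: centre of the bar, on the turning axis, 190 mm above the sill. The bar runs along its own y; x is across it (the 16 mm to grip), z up. 20 mm free below the bar to the yoke wire; jar tops are 69 mm below the bar's centre
- jar_red: the marked jar: amber glass, 50 mm wide and 95 mm high, with a red lid; the other five jars have white lids. Origin at the centre of its underside, 26 mm above the sill, z up; its yaw has no meaning. Stands in a pocket of the tray and rides round with it
- jar_a: one of the five jars with a white lid, otherwise the same as jar_red (50 mm wide, 95 mm high); origin at the centre of its underside. Stands in its own pocket of the tray
- jar_b: one of the five jars with a white lid, otherwise the same as jar_red (50 mm wide, 95 mm high); origin at the centre of its underside. Stands in its own pocket of the tray
- jar_c: one of the five jars with a white lid, otherwise the same as jar_red (50 mm wide, 95 mm high); origin at the centre of its underside. Stands in its own pocket of the tray
- jar_d: one of the five jars with a white lid, otherwise the same as jar_red (50 mm wide, 95 mm high); origin at the centre of its underside. Stands in its own pocket of the tray
- jar_e: one of the five jars with a white lid, otherwise the same as jar_red (50 mm wide, 95 mm high); origin at the centre of its underside. Stands in its own pocket of the tray
- dabba: closed round steel masala dabba, 176 mm across, 80 mm high with its lid knob; origin at the centre of its underside. Leave alone
- bottle: yellow plastic bottle with a white twist cap, 68 mm across, 200 mm high; origin at the centre of its underside. Leave alone
- bowl: glass bowl, 120 mm across, 55 mm high; origin at the centre of its underside. Leave alone
- mortar: dark wooden mortar, 100 mm across, 85 mm high; origin at the centre of its underside. Leave alone
Mind the look-alikes: they are no part of the job. What is shaped like the jar_b but black or green is not meant.

How it is judged:
By the outcome, as a careful person would: the job done as asked, in the order asked, and still so for the second after the job is handed in, while the arm keeps its last pose, push and grip.
It also fails if it takes over 64 s, if anything falls off the work surface, if the arm or the gripper's body presses on something with over 40 N, if the wrist force passes 120 N, or if a joint passes its speed limit or range.

## Working session

There is one attempt and no reset: what is moved stays moved. The work goes in short steps, Python scripts to look and compute and a tool call to move; the robot and the scene stay as the last step left them, time stands still between calls to the robot, and variables do not carry over. Pictures are saved under pics/ and viewed, at most 10 in all, crops included, and the job is handed in when it is done.

Besides the shell and the picture viewer there is one more tool, called after ">>>" in YAML: its name, and indented under it one key for each argument. servo_tool: Moves the arm, as the interface text tells. Shifts and turns lie within -1 to 1; 1 stands for 0.75 m of shift or 90 degrees of turn. Its arguments: {"type":"object","properties":{"motion":{"type":"array"},"gripper":{"type":"number"}},"required":["motion"]}

```bash
mkdir -p pics && python3 - <<'E'
from cell import robot, grab_frame, camera_params
import cv2,numpy as np
s=robot.state();print(s, robot.tcp_to_grasp)
ims=[]
for n in("side","top","wrist"):
    im=grab_frame(n);cv2.imwrite(f"pics/{n}0.png",im[:,:,::-1]);p=camera_params(n)
    print(n,{k:np.round(v,4).tolist() for k,v in p.items()})
E
```

```text
{'time': 0.0, 'qpos': array([ 1.00130286e+00,  1.04672947e-01,  9.64853455e-02,  1.56389673e+00,
       -8.60809035e-06,  1.35309284e+00]), 'joint_vel': array([-0.00091528,  0.00014074, -0.00033098, -0.0002017 , -0.00034771,
        0.00016566]), 'joint_torque': array([-4.76951900e-04, -5.56932735e+01,  5.03649616e+01,  1.67816406e-02,
       -3.67226266e-04, -3.79958328e-05]), 'tool_pos': array([0.20656392, 0.56297679, 0.2305466 ]), 'ee_rot': array([-5.49660217e-01, -3.09263981e+00,  1.87338992e-03]), 'contact_force': array([ 0.19889605, -0.74523133,  0.02473138]), 'moment': array([-0.01916415,  0.05182805,  0.00622062]), 'grasp_force': 0.0, 'gripper_width': 0.9991548413108302} -0.0187
side {'K': [[440.7465, 0.0, 257.0453], [0.0, 440.7465, 185.83], [0.0, 0.0, 1.0]], 'k1': 0.0533, 'pose': [[0.8831, -0.2255, 0.4114, 0.0668], [-0.4691, -0.4136, 0.7803, -0.8736], [-0.0058, -0.8821, -0.471, 0.6892], [0.0, 0.0, 0.0, 1.0]]}
top {'K': [[380.2148, 0.0, 255.3819], [0.0, 380.2148, 189.7232], [0.0, 0.0, 1.0]], 'k1': -0.0782, 'pose': [[-0.0204, -0.9909, 0.1334, 0.3953], [-0.9997, 0.0187, -0.0141, 0.0271], [0.0115, -0.1336, -0.991, 1.2245], [0.0, 0.0, 0.0, 1.0]]}
wrist {'K': [[285.3298, 0.0, 257.1473], [0.0, 285.3298, 186.7863], [0.0, 0.0, 1.0]], 'k1': -0.0612, 'mount': [[-0.0006, -0.9629, -0.2699, 0.068], [1.0, -0.0004, -0.0006, -0.0], [0.0005, -0.2699, 0.9629, -0.1408], [0.0, 0.0, 0.0, 1.0]]}
```

View pics/top0.png

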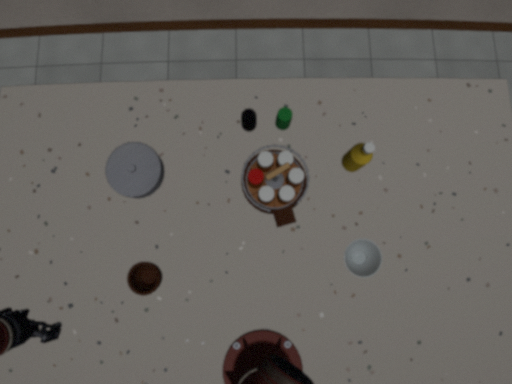

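View pics/side0.png

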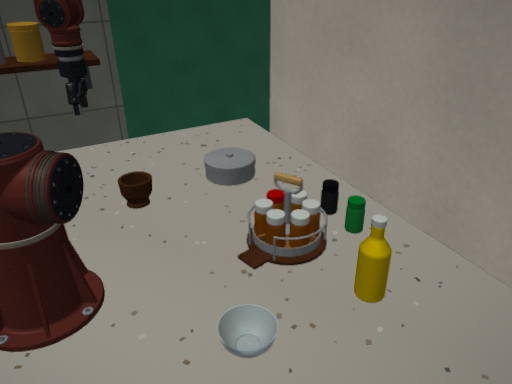

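The top view shows the carousel at about (275,180), the red lid at (256,177), the ledge at (285,216) and the pale handle at about (278,172). The side view shows the same layout, with the bar at (288,179).

```bash
cat > h.py <<'E'
import cv2,numpy as np
from cell import robot,camera_params,grab_frame
from scipy.spatial.transform import Rotation as R
def rays(name,uv,pose=None):
    p=camera_params(name);K=np.array(p["K"]);T=np.array(p["pose"]) if pose is None else pose
    d=(np.atleast_2d(uv)-K[:2,2])/[K[0,0],K[1,1]]
    u=cv2.undistortPoints(np.atleast_2d(uv).astype(float).reshape(-1,1,2),K,np.array([p["k1"],0,0,0.])).reshape(-1,2)
    return T[:3,3],np.c_[u,np.ones(len(u))]@T[:3,:3].T
def onplane(name,uv,z,pose=None):
    o,d=rays(name,uv,pose);return o+d*((z-o[2])/d[:,2])[:,None]
def wristpose():
    s=robot.state();T=np.eye(4);T[:3,:3]=R.from_rotvec(s["ee_rot"]).as_matrix();T[:3,3]=s["tool_pos"]
    return T@np.array(camera_params("wrist")["mount"])
def blobs(mask,amin):
    n,l,st,c=cv2.connectedComponentsWithStats(mask.astype(np.uint8));return [(st[i,4],c[i],np.argwhere(l==i)[:,::-1]) for i in range(1,n) if st[i,4]>=amin]
def fitc(P):
    (x,y),r=cv2.minEnclosingCircle(P.astype(np.float32));return np.array([x,y]),r
E
python3 - <<'E'
from h import *
im=cv2.imread("pics/top0.png")
crop=im[130:240,225:325];cv2.imwrite("pics/crop0.png",cv2.resize(crop,None,fx=5,fy=5,interpolation=cv2.INTER_CUBIC))
h,s,v=[a.astype(int) for a in cv2.split(cv2.cvtColor(im,cv2.COLOR_BGR2HSV))]
roi=np.zeros(h.shape,bool);roi[140:230,235:315]=1
red=roi&((h<6)|(h>174))&(s>200)&(v>90)
for nm,m,z,a in(("red",red,.121,30),("white",roi&(s<40)&(v>160),.121,30),("handle",roi&(h>8)&(h<25)&(s>80)&(v>120),.199,15),("ledge",roi&(v<90)&(np.arange(384)[:,None]>205),.014,30)):
    for ar,c,px in blobs(m,a):
        P=onplane("top",px,z)[:,:2];C,r=fitc(P);w,V=np.linalg.eigh(np.cov(P.T))
        print(nm,ar,c.round(1),"mean",P.mean(0).round(4),"circ",C.round(4),round(r,4),"ax",np.degrees(np.arctan2(V[1,1],V[0,1])).round(1),np.sqrt(12*w).round(3))
E
```

```text
red 167 [255.7 175.9] mean [0.5849 0.0097] circ [0.5852 0.0098] 0.0221 ax 163.3 [0.036 0.039]
ledge 520 [279.2 213.6] mean [ 0.4799 -0.0647] circ [ 0.4816 -0.0482] 0.0712 ax 72.1 [0.056 0.113]
```

View pics/crop0.png

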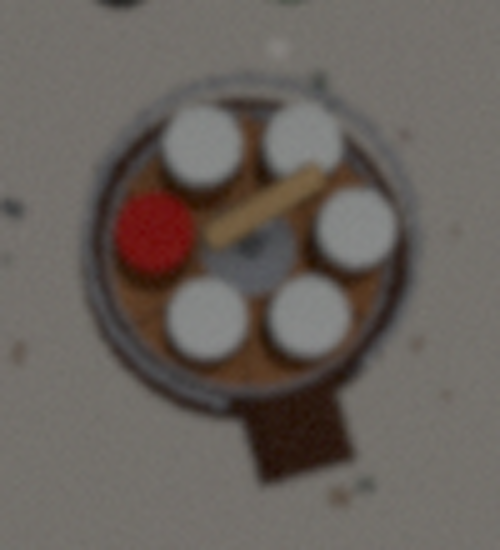

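The crop shows the red lid at (155,233), five white lids, the bar from (212,240) to (322,172), and the ledge corners at (263,483) and (355,460). I'll tune the masks, because the picture is dark.

```bash
python3 - <<'E'
from h import *
im=cv2.imread("pics/top0.png")
h,s,v=[a.astype(int) for a in cv2.split(cv2.cvtColor(im,cv2.COLOR_BGR2HSV))]
g=lambda x,y:np.array([225,130])+np.array([x,y])/5-.4
for n,p in dict(w=(203,146),han=(267,206),tray=(140,290),ledge=(300,440),col=(240,280)).items():
    u,w=g(*p).round().astype(int);print(n,h[w,u],s[w,u],v[w,u])
# lids
L=onplane("top",[g(*p) for p in[(155,233),(203,146),(303,140),(355,228),(310,317),(207,320)]],.121)[:,:2]
c=L.mean(0);print("axis",c.round(4),"r",np.linalg.norm(L-c,axis=1).round(4),"ang",np.degrees(np.arctan2(*(L-c).T[::-1])).round(1))
H=onplane("top",[g(212,240),g(322,172)],.199)[:,:2];d=H[1]-H[0]
print("handle",H.mean(0).round(4),np.linalg.norm(d).round(4),np.degrees(np.arctan2(d[1],d[0])).round(1))
E=onplane("top",[g(*p) for p in[(263,483),(355,460),(245,405),(340,385)]],.014)[:,:2]
m=E[:2].mean(0);print("ledge end",m.round(4),np.linalg.norm(E[0]-E[1]).round(4),"ang",np.degrees(np.arctan2(*(m-c)[::-1])).round(1),"dist",np.linalg.norm(m-c).round(4), "sides",[np.degrees(np.arctan2(*(E[i]-E[i+2])[::-1])).round(1) for i in(0,1)])
print(onplane("top",[[249,120],[284,117]],.07).round(3))
print(R.from_rotvec(robot.state()["ee_rot"]).as_matrix().round(3))
E
```

```text
w 60 2 136
han 17 109 115
tray 14 163 75
ledge 8 183 39
col 111 19 93
axis [ 0.5845 -0.0494] r [0.0593 0.0592 0.0615 0.0588 0.0604 0.0606] ang [  90.5   30.2  -28.9  -89.7 -149.7  150.4]
handle [ 0.5846 -0.0507] 0.0717 -59.1
ledge end [ 0.4467 -0.0866] 0.0606 ang -164.9 dist 0.1428 sides [np.float64(-168.5), np.float64(-170.5)]
[[ 0.773  0.026  0.07 ]
 [ 0.781 -0.084  0.07 ]]
[[-0.939  0.345 -0.001]
 [ 0.345  0.939 -0.001]
 [ 0.    -0.001 -1.   ]]
```

>>> servo_tool:
  motion:
    - [-0.03, -0.024, -0.03, 0.05]
    - [-0.08, -0.063, -0.06, 0.14]
    - [-0.13, -0.103, -0.093, 0.23]
    - [-0.19, -0.15, -0.093, 0.32]
    - [-0.25, -0.197, -0.093, 0.4]
    - [-0.31, -0.244, -0.093, 0.43]
    - [-0.36, -0.283, -0.093, 0.43]
    - [-0.41, -0.322, -0.093, 0.43]
    - [-0.46, -0.361, -0.093, 0.43]
    - [-0.51, -0.4, -0.093, 0.43]
    - [-0.56, -0.44, -0.093, 0.43]
    - [-0.61, -0.48, -0.093, 0.43]
  gripper: 1

```text
time: 1.35
tool_pos: [0.5057, 0.0774, 0.301]
ee_rot: [1.544, 2.736, 0.0]
contact_force: [0.3, 0.1, 0.4]
gripper_width: 1.001
grasp_force: 0.0
```

>>> servo_tool:
  motion:
    - [-0.06, 0.001, 0, 0]
    - [-0.11, 0.002, 0, 0]
    - [-0.15, 0.002, 0, 0]
    - [-0.175, 0.002, 0, 0]
    - [-0.184, 0.002, 0, 0]
    - [-0.184, 0.002, 0, 0]
    - [-0.184, 0.002, 0, 0]
    - [-0.184, 0.002, 0, 0]

```text
time: 2.15
tool_pos: [0.5774, -0.0369, 0.3014]
ee_rot: [1.542, 2.737, 0.0]
contact_force: [-0.9, -0.3, -0.9]
gripper_width: 0.998
grasp_force: 0.0
```

```bash
python3 - <<'E'
from h import *
T=wristpose();im=grab_frame("wrist")[:,:,::-1];np.save("T1.npy",T);cv2.imwrite("pics/w1.png",im)
cv2.imwrite("pics/w1big.png",cv2.resize(im,(800,600),interpolation=cv2.INTER_CUBIC))
s=robot.state();print(s["tool_pos"],s["ee_rot"],s["joint_vel"].round(3))
E
```

```text
[ 0.57741665 -0.03692179  0.30142189] [1.54176517e+00 2.73683486e+00 4.56688810e-04] [-0.002  0.002  0.004 -0.001 -0.002 -0.001]
```

View pics/w1big.png

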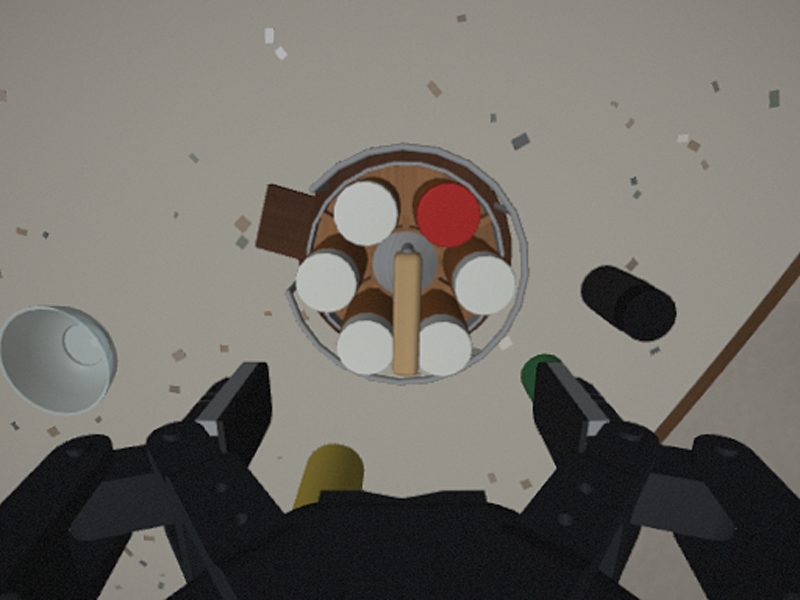

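The wrist view shows the bar from (408,248) to (405,374), the red lid at (448,214), and the ledge end corners at (271,184) and (256,247). The hoop ends at the opening are at about (314,190) and (291,291).

```bash
python3 - <<'E'
from h import *
T=np.load("T1.npy");im=cv2.imread("pics/w1.png");k=1.5625
h,s,v=[a.astype(int) for a in cv2.split(cv2.cvtColor(im,cv2.COLOR_BGR2HSV))]
roi=np.zeros(h.shape,bool);roi[100:245,160:340]=1
def at(x,y): return int(y/k),int(x/k)
print([(h[at(*p)],s[at(*p)],v[at(*p)]) for p in[(366,212),(406,330),(290,225),(360,185)]])
lids={}
for nm,m in(("red",roi&((h<6)|(h>174))&(s>180)&(v>90)),("white",roi&(s<20)&(v>v[at(366,212)]-18))):
    m=cv2.morphologyEx(m.astype(np.uint8),cv2.MORPH_OPEN,np.ones((5,5)))
    for a,c,px in blobs(m,300):
        P=onplane("wrist",px,.121,T)[:,:2];C,r=fitc(P);print(nm,a,(c*k).round(),P.mean(0).round(4),C.round(4),r.round(4))
m=roi&(h>9)&(h<24)&(s>60)&(v>v[at(406,330)]-25)
a,c,px=max(blobs(cv2.morphologyEx(m.astype(np.uint8),cv2.MORPH_OPEN,np.ones((3,3))),50),key=lambda b:b[0])
P=onplane("wrist",px,.199,T)[:,:2];(x,y),(w,l),_=q=cv2.minAreaRect((P*1000).astype(np.float32));bx=cv2.boxPoints(q);e=[bx[1]-bx[0],bx[2]-bx[1]];d=max(e,key=np.linalg.norm)
print("handle",a,(c*k).round(),(x,y),(w,l),np.degrees(np.arctan2(d[1],d[0])))
g=lambda x,y:np.array([x,y])/k-.2
ax=np.array([.5845,-.05])
E=onplane("wrist",[g(271,184),g(256,247)],.014,T)[:,:2];m=E.mean(0);print("ledge",E.round(4),np.linalg.norm(E[0]-E[1]).round(4),np.linalg.norm(m-ax).round(4),np.degrees(np.arctan2(*(m-ax)[::-1])),"normal",np.degrees(np.arctan2(*(E[1]-E[0])[::-1]))-90)
G=onplane("wrist",[g(314,190),g(291,291)],.08,T)[:,:2];m=G.mean(0);print("posts",G.round(4),np.linalg.norm(G[0]-G[1]).round(4),np.linalg.norm(G-ax,axis=1).round(4),np.degrees(np.arctan2(*(m-ax)[::-1])),"normal",np.degrees(np.arctan2(*(G[1]-G[0])[::-1]))-90)
E
```

```text
[(np.int64(50), np.int64(8), np.int64(185)), (np.int64(18), np.int64(98), np.int64(159)), (np.int64(11), np.int64(142), np.int64(63)), (np.int64(40), np.int64(4), np.int64(187))]Traceback (most recent call last):
  File "<stdin>", line 11, in <module>
AttributeError: 'float' object has no attribute 'round'
```

```bash
python3 - <<'E'
from h import *
T=np.load("T1.npy");im=cv2.imread("pics/w1.png");k=1.5625
h,s,v=[a.astype(int) for a in cv2.split(cv2.cvtColor(im,cv2.COLOR_BGR2HSV))]
roi=np.zeros(h.shape,bool);roi[100:245,160:340]=1
for nm,m in(("red",roi&((h<6)|(h>174))&(s>180)&(v>90)),("white",roi&(s<20)&(v>165))):
    m=cv2.morphologyEx(m.astype(np.uint8),cv2.MORPH_OPEN,np.ones((5,5)))
    for a,c,px in blobs(m,300):
        P=onplane("wrist",px,.121,T)[:,:2];C,r=fitc(P);print(nm,a,(c*k).round(),P.mean(0).round(4),C.round(4),round(r,4))
m=roi&(h>9)&(h<24)&(s>60)&(v>134)
a,c,px=max(blobs(cv2.morphologyEx(m.astype(np.uint8),cv2.MORPH_OPEN,np.ones((3,3))),50),key=lambda b:b[0])
P=onplane("wrist",px,.199,T)[:,:2];(x,y),(w,l),_=q=cv2.minAreaRect((P*1000).astype(np.float32));bx=cv2.boxPoints(q);e=[bx[1]-bx[0],bx[2]-bx[1]];d=max(e,key=np.linalg.norm)
print("handle",a,(c*k).round(),(x,y),(w,l),np.degrees(np.arctan2(d[1],d[0])))
g=lambda x,y:np.array([x,y])/k-.2
ax=np.array([.5845,-.05])
for nm,p,z in(("ledge",[(271,184),(256,247)],.014),("posts",[(314,190),(291,291)],.08)):
    E=onplane("wrist",[g(*q) for q in p],z,T)[:,:2];m=E.mean(0);f=E[1]-E[0]
    print(nm,E.round(4),np.linalg.norm(f).round(4),np.linalg.norm(E-ax,axis=1).round(4),"mid",np.linalg.norm(m-ax).round(4),np.degrees(np.arctan2(*(m-ax)[::-1])),"normal",np.degrees(np.arctan2(f[1],f[0]))-90)
E
```

```text
red 1285 [448. 214.] [0.5875 0.0105] [0.5877 0.0105] 0.0232
white 1234 [364. 213.] [ 0.5357 -0.0195] [ 0.5359 -0.0197] 0.0224
white 1092 [325. 282.] [ 0.5359 -0.0791] [ 0.536  -0.0795] 0.0224
white 1090 [484. 285.] [ 0.6391 -0.0194] [ 0.6393 -0.0198] 0.0225
white 957 [365. 347.] [ 0.5874 -0.1089] [ 0.5877 -0.1092] 0.0224
white 906 [443. 349.] [ 0.6402 -0.0783] [ 0.6393 -0.0794] 0.0224
handle 1047 [404. 315.] (586.851806640625, -49.62677764892578) (12.281878471374512, 72.34635925292969) -59.588085
ledge [[ 0.444  -0.0549]
 [ 0.4586 -0.1162]] 0.063 [0.1406 0.1422] mid 0.1379 -165.0753476061787 normal -166.6035423948686
posts [[ 0.491  -0.0296]
 [ 0.5139 -0.1134]] 0.0869 [0.0957 0.0949] mid 0.0848 -165.3173401181221 normal -164.73368690781786
```

>>> servo_tool:
  motion:
    - [-0.0213, 0.0024, 0, 0.013]
    - [-0.0213, 0.0024, 0, 0.013]
    - [-0.0213, 0.0024, 0.02, 0.013]
    - [-0.0213, 0.0024, 0.05, 0.013]
    - [-0.0213, 0.0024, 0.075, 0.013]
    - [-0.0213, 0.0024, 0.1, 0.013]
    - [-0.0213, 0.0024, 0.11, 0.013]
    - [-0.0213, 0.0024, 0.11, 0.013]
    - [-0.0213, 0.0024, 0.11, 0.013]

```text
time: 3.1
tool_pos: [0.5876, -0.0504, 0.2196]
ee_rot: [1.57, 2.72, 0.0]
contact_force: [0.7, 0.2, -0.3]
gripper_width: 1.001
grasp_force: 0.0
```

```bash
python3 - <<'E'
from h import *
s=robot.state();M=R.from_rotvec(s["ee_rot"]).as_matrix();print(s["tool_pos"],np.degrees(np.arctan2(M[1,1],M[0,1])),"shift scaled",(M.T@(np.array([.5872,-.0496,.173])-s["tool_pos"])/.75).round(4))
im=grab_frame("wrist")[:,:,::-1];cv2.imwrite("pics/w2.png",im)
E
```

```text
[ 0.58764504 -0.05043063  0.21956431] 29.996467016353552 shift scaled [ 0.0013 -0.      0.0621]
```

View pics/w2.png

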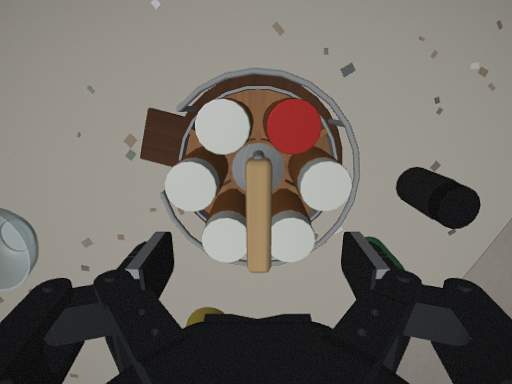

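The bar, at column 258, sits midway between the fingers (about 165 and 350) and is upright in the picture. I can lower and close.

>>> servo_tool:
  motion:
    - [0.001, 0, 0.015, 0]
    - [0.001, 0, 0.03, 0]
    - [0.001, 0, 0.045, 0]
    - [0.001, 0, 0.056, 0]
    - [0.001, 0, 0.062, 0]
    - [0.001, 0, 0.062, 0]
    - [0.001, 0, 0.062, 0]

```text
time: 3.85
tool_pos: [0.5872, -0.0501, 0.1723]
ee_rot: [1.571, 2.72, 0.0]
contact_force: [0.9, 0.4, 0.2]
gripper_width: 0.997
grasp_force: 0.0
```

>>> servo_tool:
  motion:
    - [0, 0, 0, 0]
    - [0, 0, 0, 0]
    - [0, 0, 0, 0]
    - [0, 0, 0, 0]
    - [0, 0, 0, 0]
    - [0, 0, 0, 0]
    - [0, 0, 0, 0]
    - [0, 0, 0, 0]
    - [0, 0, 0, 0]
    - [0, 0, 0, 0]
  gripper: 0

```text
time: 4.85
tool_pos: [0.588, -0.0496, 0.1724]
ee_rot: [1.57, 2.719, 0.003]
contact_force: [4.9, 3.3, 0.2]
gripper_width: 0.175
grasp_force: 60.7
```

>>> servo_tool:
  motion:
    - [0, 0.0015, 0, 0]
    - [0, 0.0015, 0, -0.01]
    - [0, 0.0015, 0, -0.03]
    - [0, 0.0015, 0, -0.06]
    - [0, 0.0015, 0, -0.1]
    - [0, 0.0015, 0, -0.14]
    - [0, 0.0015, 0, -0.18]
    - [0, 0.0015, 0, -0.22]
    - [0, 0.0015, 0, -0.26]
    - [0, 0.0015, 0, -0.29]
    - [0, 0.0015, 0, -0.31]
    - [0, 0.0015, 0, -0.32]

```text
time: 6.05
tool_pos: [0.588, -0.0495, 0.1724]
ee_rot: [0.843, 3.026, -0.0]
contact_force: [-1.7, -1.1, 4.2]
gripper_width: 0.17
grasp_force: 61.4
```

>>> servo_tool:
  motion:
    - [0, 0, 0, -0.01]
    - [0, 0, 0, -0.03]
    - [0, 0, 0, -0.06]
    - [0, 0, 0, -0.1]
    - [0, 0, 0, -0.14]
    - [0, 0, 0, -0.18]
    - [0, 0, 0, -0.22]
    - [0, 0, 0, -0.26]
    - [0, 0, 0, -0.3]
    - [0, 0, 0, -0.33]
    - [0, 0, 0, -0.35]
    - [0, 0, 0, -0.36]

```text
time: 7.25
tool_pos: [0.5881, -0.0495, 0.1724]
ee_rot: [-0.034, 3.141, -0.0]
contact_force: [-2.6, -0.6, 4.9]
gripper_width: 0.174
grasp_force: 61.5
```

>>> servo_tool:
  motion:
    - [0, 0, 0, -0.01]
    - [0, 0, 0, -0.03]
    - [0, 0, 0, -0.06]
    - [0, 0, 0, -0.1]
    - [0, 0, 0, -0.15]
    - [0, 0, 0, -0.2]
    - [0, 0, 0, -0.25]
    - [0, 0, 0, -0.3]
    - [0, 0, 0, -0.34]
    - [0, 0, 0, -0.37]
    - [0, 0, 0, -0.39]
    - [0, 0, 0, -0.4]

```text
time: 8.45
tool_pos: [0.5881, -0.0496, 0.1724]
ee_rot: [-1.003, 2.977, -0.0]
contact_force: [-3.4, 0.4, 5.6]
gripper_width: 0.172
grasp_force: 61.5
```

```bash
python3 - <<'E'
from h import *
T=wristpose();s=robot.state();M=R.from_rotvec(s["ee_rot"]).as_matrix();print(s["time"],s["tool_pos"],"yaw y",np.degrees(np.arctan2(M[1,1],M[0,1])),s["qpos"].round(2),s["moment"].round(2),s["contact_force"].round(1))
np.save("T3.npy",T);im=grab_frame("wrist")[:,:,::-1];cv2.imwrite("pics/w3.png",im);cv2.imwrite("pics/w3big.png",cv2.resize(im,(800,600),interpolation=cv2.INTER_CUBIC))
tp=grab_frame("top")[:,:,::-1];cv2.imwrite("pics/t3.png",tp)
E
```

```text
8.45 [ 0.5880858  -0.04955296  0.17238804] yaw y 127.24525608211921 [-0.31  0.07 -0.05  1.46 -0.   -0.96] [-0.07  0.51  0.08] [-3.4  0.4  5.6]
```

View pics/w3big.png

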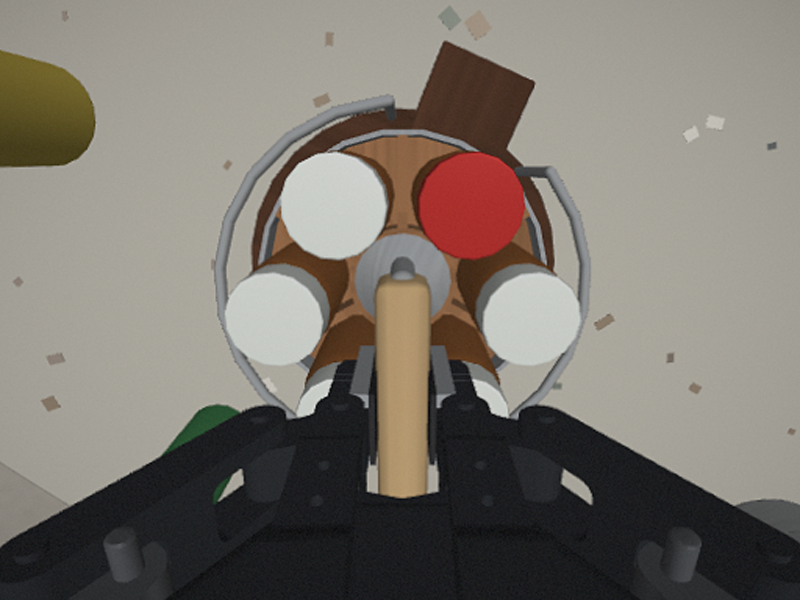

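The carousel has followed the gripper. The red lid is at (471,205), the ledge end corners at (446,41) and (534,82), and the hoop ends at the posts at (391,101) and (549,171). Next I'll measure the rest of the turn.

```bash
python3 - <<'E'
from h import *
T=np.load("T3.npy");im=cv2.imread("pics/w3.png");k=1.5625
h,s,v=[a.astype(int) for a in cv2.split(cv2.cvtColor(im,cv2.COLOR_BGR2HSV))]
ax=np.array([.5881,-.0496])
m=((h<6)|(h>174))&(s>180)&(v>90)
a,c,px=max(blobs(m,300),key=lambda b:b[0]);P=onplane("wrist",px,.121,T)[:,:2];C,r=fitc(P)
ang=lambda d:np.degrees(np.arctan2(d[1],d[0]))%360
print("red",C.round(4),round(r,4),np.linalg.norm(C-ax).round(4),ang(C-ax))
g=lambda x,y:np.array([x,y])/k-.2
for nm,p,z in(("ledge",[(446,41),(534,82)],.014),("ledge sides",[(414,122),(508,150)],.014),("posts",[(391,101),(549,171)],.08)):
    E=onplane("wrist",[g(*q) for q in p],z,T)[:,:2];m=E.mean(0);f=E[1]-E[0]
    print(nm,E.round(4),np.linalg.norm(f).round(4),np.linalg.norm(E-ax,axis=1).round(4),"mid",np.linalg.norm(m-ax).round(4),ang(m-ax),"normal",(ang(f)-90)%180+180 if 0 else ang(f)+90)
E
```

```text
red [ 0.5291 -0.0581] 0.023 0.0596 188.24257607081088
ledge [[ 0.4571 -0.1158]
 [ 0.4419 -0.0574]] 0.0603 [0.1467 0.1464] mid 0.1435 194.95498955107695 normal 194.66023022004623
ledge sides [[ 0.5068 -0.1024]
 [ 0.4835 -0.0437]] 0.0631 [0.0969 0.1048] mid 0.0958 194.16562088793233 normal 201.71043042368507
posts [[ 0.5118 -0.1149]
 [ 0.4896 -0.0308]] 0.0869 [0.1004 0.1003] mid 0.0904 194.90161852787813 normal 194.84255732862647
```

>>> servo_tool:
  motion:
    - [0, 0, 0, -0.01]
    - [0, 0, 0, -0.03]
    - [0, 0, 0, -0.05]
    - [0, 0, 0, -0.065]
    - [0, 0, 0, -0.075]
    - [0, 0, 0, -0.078]
    - [0, 0, 0, -0.078]
    - [0, 0, 0, -0.078]
    - [0, 0, 0, -0.078]
    - [0, 0, 0, -0.078]

```text
time: 9.55
tool_pos: [0.5881, -0.0495, 0.1724]
ee_rot: [-1.182, 2.911, -0.0]
contact_force: [-3.5, 0.2, 5.0]
gripper_width: 0.171
grasp_force: 61.5
```

```bash
python3 - <<'E'
from h import *
T=wristpose();s=robot.state();M=R.from_rotvec(s["ee_rot"]).as_matrix();print(s["time"],s["tool_pos"],"yaw y",np.degrees(np.arctan2(M[1,1],M[0,1])),s["joint_vel"].round(3),s["contact_force"].round(1),s["grasp_force"])
im=grab_frame("wrist")[:,:,::-1];cv2.imwrite("pics/w4big.png",cv2.resize(im,(800,600),interpolation=cv2.INTER_CUBIC))
h,s,v=[a.astype(int) for a in cv2.split(cv2.cvtColor(im,cv2.COLOR_BGR2HSV))]
ax=np.array([.5881,-.0496])
a,c,px=max(blobs(((h<6)|(h>174))&(s>180)&(v>90),300),key=lambda b:b[0]);C,r=fitc(onplane("wrist",px,.121,T)[:,:2]);d=C-ax
print("red",C.round(4),np.linalg.norm(d).round(4),np.degrees(np.arctan2(d[1],d[0]))%360)
E
```

```text
9.55 [ 0.58809275 -0.04953793  0.17240619] yaw y 134.1969443997996 [-0.002  0.    -0.001  0.     0.002  0.001] [-3.5  0.2  5. ] 61.483837366104126
red [ 0.5306 -0.0652] 0.0596 195.2079304966667
```

View pics/w4big.png

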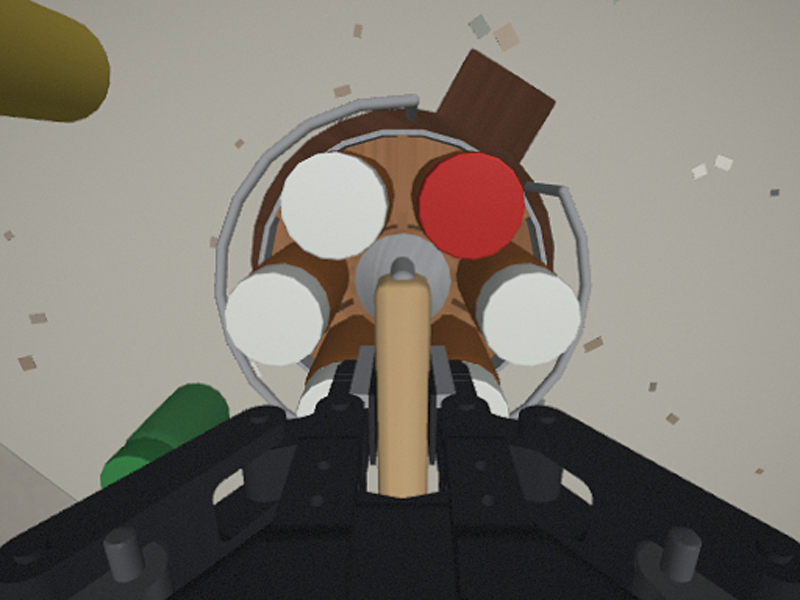

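The red lid (471,205) now lines up with the ledge and lies midway between the posts at (414,101) and (565,190). It measures 195.2° against 194.9° for the opening. The arm is still and gripping, so I'm handing in.

```bash
python3 -c "from cell import robot; print(robot.job_done())"
```

```text
the job is handed in; nothing more can be done
None
```

I turned the carousel about 104° anticlockwise and handed the job in with the gripper still on the handle. The red-lidded jar measured 195.2° against 194.9° for the middle of the opening, with all the jars in view still in place.

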